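# Unload the curing rack and sort the chokes

## Task

The three wound chokes hanging on the rack have cured: lift each one up and off its hook and sort them by shape, both round rings into the black bin with the scooped front and the rectangular frame into the shallow flat tray. Lower each one in and set it down gently, never dropping or knocking one off, and leave the screwdriver, spool and bottle where they are.

Things in the scene. Friction and masses are not known exactly. Their poses are not given: they have to be found in the camera images.
- rack: Fixed rack with 3 steel hooks. Origin on the bench under the row's middle, below the hung cores; x away from the robot, y along the row. Hooks at y -150, 0, 150 mm: 8 mm bars, top side at height 180, from an upright rod at x 63 level to x -30, then a tip up to x -39, top 14 above the bar. Rods stand on a cross bar 80 high at x 63.
- ring_a: A ring choke: round dark ferrite ring wound with copper turns, outside diameter 64 mm, hole 38, thickness 28. Origin at the hole's centre; x along the hole's axis, z up as hung. At the start it hangs by its hole on one of the three hooks (which one varies), the hook bar running along x under the top of the hole.
- ring_b: The other ring choke: round dark ferrite ring wound with copper turns, outside diameter 64 mm, hole 38, thickness 28. Origin at the hole's centre; x along the hole's axis, z up as hung. At the start it hangs by its hole on one of the three hooks (which one varies), the hook bar running along x under the top of the hole.
- frame: The frame choke: rectangular dark ferrite frame, copper turns on its long legs, 52 mm wide (y), 80 tall (z), 30 thick (x); window 24 wide, 52 tall. Origin at the window's centre; x through the window. At the start it hangs upright by its window on one of the three hooks (which one varies), the hook bar running along x under its top leg.
- scoop_bin: Fixed empty black stock bin with a scooped front: 210 mm long (x), 180 wide (y), walls and floor 4 thick; back wall and rear sides 60 high, front third (-x side) 25 high, with a sloping white label holder sticking out 22 in front. Origin under the middle of its floor. It stands left or right of the robot's front, the flat tray on the other side.
- flat_tray: Fixed empty black shallow tray: 210 mm long (x), 180 wide (y), walls 25 high all round, walls and floor 4 thick. Origin under the middle of its floor. It stands left or right of the robot's front, the scooped bin on the other side.
- driver: Bystander: screwdriver 170 mm long, handle 26 thick, lying on the bench between the two containers. Origin at mid-length on the bench, x along it, handle to -x.
- spool: Bystander: upright plastic spool, 60 mm across, 50 tall, beside the rack. Origin at the centre of its underside.
- flux: Bystander: white bottle, 48 mm across, 120 tall, beside the rack. Origin at the centre of its underside.
There are look-alikes about, which are no part of the job. What is shaped like the ring_b but purple is not meant. Leave any blue or purple look-alike of the ring_a alone.

How it is judged:
By the outcome, as a careful person would: the job done as asked, in the order asked, and still so for the second after the job is handed in, with the robot touching nothing.
It also fails if it takes over 72 s, if anything falls off the work surface, if the arm or the gripper's body presses on something with over 40 N, if the wrist force passes 120 N, or if a joint passes its speed limit or range.

## Robot

A 7-joint arm with a two-finger parallel gripper is mounted at the origin on the work surface. World frame = base frame: x ahead of the robot, y to its left, z up, the work surface at z = 0. Lengths are in m, angles in degrees, forces in N, time in s.
With the tool pointing down it reaches from about 0.425 to 0.875 m from the base axis. Payload 4.7 kg.
Tool frame: the origin (TCP) lies on the centre line of the jaws, within the pads' length; the fingertips stand 17 mm ahead of it and the grasp point (between the pads) lies 2 mm behind it; z points along the fingers, y is the line along which they close (so a half turn about z gives the same grasp; the last joint's range is limited). The gripper opens to 87 mm and grips with 3 to 60 N. Pads are 19 mm wide; open, the fingers measure 117 mm over their backs; the gripper's body (75 mm by 190 mm) begins 51 mm behind the grasp point.
Start: joints at [-66.4, 18.392, -4.016, 83.108, 1.295, 78.541, -3.26], TCP at [0.252, 0.599, 0.24] pointing down, gripper open.
Joint ranges: [-163.93, 163.93], [-17.29, 119.83], [-79.2, 71.16], [3.27, 140.29], [-89.18, 269.18], [5.43, 117.66], [-154.24, 154.24]. Speed limits (degrees/s): [147.25, 147.25, 180, 180, 180, 180, 180].

## Interface

Orientations are given as [roll, pitch, yaw] about the fixed x, y, z axes, in that order (R = Rz(yaw) Ry(pitch) Rx(roll)).
In Python, from cell import env, read_camera gives the robot as it stands.
- The arm moves only by the shell command python3 -m jog 'ROWS' [FORCE]. ROWS is JSON, a list of rows, each a list of 5 numbers: the opening, from 0 (shut) to 1 (fully open), then the shift along the tool's x, y, z each as a share of 0.02 m, from -1 to 1, then the turn about the tool's z as a share of 45 degrees, from -1 to 1. In form: [[gripper, x, y, z, yaw], ...]. A call has 1 to 12 rows; each row shifts and turns the commanded pose from where the row before left it, along the tool's axes as they then stand; what a row does not reach is not made up. A row lasts 1/12 s, in which the tool goes at most 41.7 mm and 7.16 degrees, less where a joint would pass 70% of its speed; a pose out of reach is approached as far as the arm can. A call with a number of a shift or a turn outside -1 to 1 is refused whole. A call with a gripper value outside its range is refused whole. The fingers move at their own pace and stop on an object; FORCE is the grip in N (left out, the last holds). Time passes only in rows, so rows that do not move let the fingers close. It gives the time, the measured TCP pose, the force, the opening and the grip force at its end, in the units of the state.
- env.get_obs(): the state, without advancing time (a new reading comes with each control period).
- read_camera(name): name is "scene" or "top"; returns a dict with "color" (400x640x3 uint8, red, green, blue), "range_z" (400x640 float32, m along the optical axis (not along the pixel's ray), 0 where there is no reading), "mtx" (3x3 intrinsics, pixels), "world_from_camera" (4x4, takes a point from camera to world coordinates). Camera axes: x right, y down, z forward; pixel columns grow to the right and rows downward; lengths in m; the calibration is good to about 2 mm. A picture is of the moment at which its call begins.
- env.sign_off(): hands the job in; it is judged then, once.
The state is a dict: "time_s": time; "qpos": joint angles; "joint_velocities": joint speeds; "effort": joint torques, N m; "tool_pos": TCP position; "tool_rot": TCP orientation; "force": force on the tool from outside, world axes, zero at the start; "wrist_torque": the same for the moment, N m; "grip_width": finger opening in m; "grasp_force": force on a finger pad.
Only numpy, scipy, OpenCV 4.12 (cv2) and the standard library are available. Lean on these libraries where they do the work, as an engineer would, in place of code of your own. Each camera call takes 0.05 s, during which the arm holds its last target. There are 200 camera calls.

## Working session

There is one attempt and no reset: what is moved stays moved. The work goes in short steps, Python scripts to look and compute and a shell command to move; the robot and the scene stay as the last step left them, time stands still between calls to the robot, and variables do not carry over. Pictures are saved under pics/ and viewed, at most 10 in all, crops included, and the job is handed in when it is done.

```bash
mkdir -p pics; ls
python3 - <<'E'
from cell import env, read_camera
import cv2, numpy as np
o=env.get_obs(); print({k:np.round(v,3).tolist() for k,v in o.items()})
for n in("scene","top"):
    c=read_camera(n); cv2.imwrite(f"pics/{n}0.png",c["color"][:,:,::-1]); np.savez(f"{n}0.npz",**c)
    print(n,c["mtx"].round(1).tolist(),c["world_from_camera"].round(3).tolist())
E
```

```text
pics
{'time_s': 0.0, 'qpos': [-66.4, 18.439, -4.016, 83.175, 1.297, 78.541, -3.26], 'joint_velocities': [0.035, 0.07, 0.067, -0.115, 0.073, -0.001, 0.032], 'effort': [0.0, -49.13, -0.404, -31.253, -0.064, 0.044, 0.0], 'tool_pos': [0.252, 0.599, 0.238], 'tool_rot': [-179.891, 0.007, 157.211], 'force': [1.125, -0.082, 0.334], 'wrist_torque': [-0.045, -0.0, -0.019], 'grasp_force': 0.0, 'grip_width': 0.087}
scene [[413.2, 0.0, 322.2], [0.0, 413.2, 204.2], [0.0, 0.0, 1.0]] [[-0.576, 0.498, -0.648, 1.256], [0.817, 0.368, -0.443, 0.466], [0.018, -0.785, -0.619, 0.766], [0.0, 0.0, 0.0, 1.0]]
top [[414.4, 0.0, 320.5], [0.0, 414.4, 197.3], [0.0, 0.0, 1.0]] [[-0.008, -0.995, 0.101, 0.468], [-1.0, 0.011, 0.024, -0.014], [-0.025, -0.1, -0.995, 1.206], [0.0, 0.0, 0.0, 1.0]]
```

View pics/scene0.png

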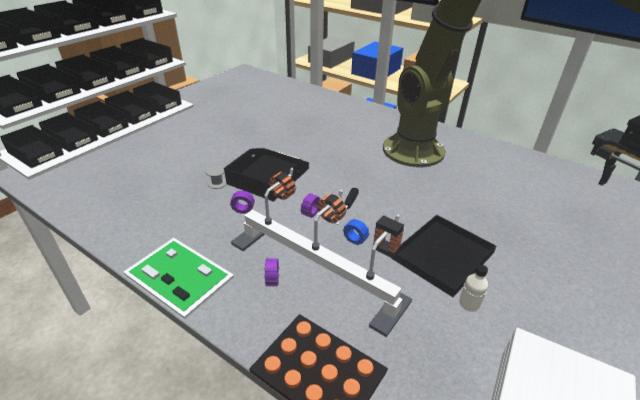

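View pics/top0.png

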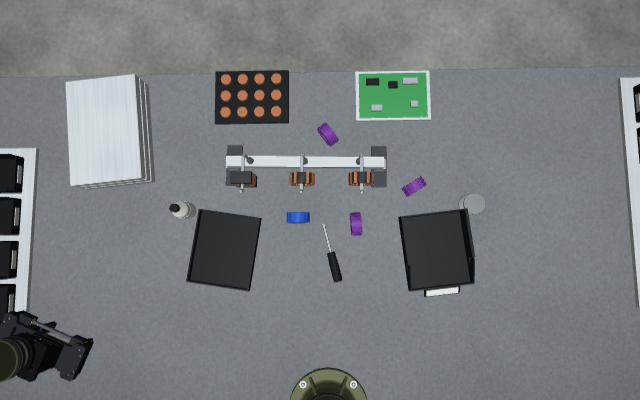

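The scene view shows three chokes on the rack: rings at (283,185) and (332,207), frame at (389,232). In the top view these are rings at (361,178) and (301,178), frame at (241,178). The scoop bin (white label) is at (437,250) and the tray at (225,248). The blue ring at (298,217) and the purple ones at (356,223), (414,186) and (327,133) stand on the bench and are look-alikes. The meant ones are dark and copper, on hooks. Next I measure and make one confirming crop.

```bash
cat > h.py <<'E'
import numpy as np
def cloud(c):
    h,w=c["range_z"].shape; v,u=np.mgrid[:h,:w]; z=c["range_z"]; K=c["mtx"]
    p=np.stack([(u-K[0,2])/K[0,0]*z,(v-K[1,2])/K[1,1]*z,z],-1)
    W=c["world_from_camera"]; p=p@W[:3,:3].T+W[:3,3]; p[z==0]=np.nan; return p
E
python3 - <<'E'
import numpy as np,cv2
from h import cloud
T=np.load("top0.npz");S=np.load("scene0.npz")
P=cloud(T);Q=cloud(S);hsv=cv2.cvtColor(T["color"],cv2.COLOR_RGB2HSV);hs=cv2.cvtColor(S["color"],cv2.COLOR_RGB2HSV)
def box(P,m):
    p=P[m];p=p[np.isfinite(p[:,0])];return len(p),np.percentile(p,[2,50,98],0).round(3).tolist()
# hung cores: height>0.15 in rack columns
for u in(241,301,361):
    m=np.zeros(P.shape[:2],bool);m[150:205,u-30:u+30]=1
    hi=m&(P[...,2]>.168)&(P[...,2]<.3); print("high",u,box(P,hi))
    cop=m&(hsv[...,0]<20)&(hsv[...,1]>90)&(P[...,2]>.1)&(P[...,2]<.25); print(" cop",box(P,cop))
    n=(cop&(P[...,2]>.13)).astype(np.uint8); pts=P[n>0][:,:2].astype(np.float32)
    print(" rect",cv2.minAreaRect(pts*1000))
for n,(u,v) in {"ra":(283,185),"rb":(332,207),"fr":(389,232)}.items():
    m=np.zeros(Q.shape[:2],bool);m[v-22:v+22,u-18:u+18]=1
    m&=(Q[...,2]>.1)&(Q[...,2]<.25)&(hs[...,0]<20)&(hs[...,1]>90); print(n,box(Q,m))
# crossbar direction
m=(hsv[...,2]>150)&(hsv[...,1]<60)&(P[...,2]>.05)&(P[...,2]<.1); m[:140]=0;m[180:]=0;m[:,:220]=0;m[:,390:]=0
print("bar",cv2.minAreaRect(P[m][:,:2].astype(np.float32)*1000), np.nanmedian(P[m][:,2]))
for n,(u,v) in {"tray":(225,248),"bin":(437,250)}.items():
    m=np.zeros(P.shape[:2],bool);m[v-45:v+45,u-45:u+45]=1
    m&=(hsv[...,2]<75); k,l,s,ce=cv2.connectedComponentsWithStats(m.astype(np.uint8)); i=1+s[1:,4].argmax();m=l==i
    print(n,cv2.minAreaRect(P[m][:,:2].astype(np.float32)*1000),box(P,m)); f=m&(P[...,2]<.012); print(" floor",cv2.minAreaRect(P[f][:,:2].astype(np.float32)*1000),P[f][:,2].mean()); print(" rim",cv2.minAreaRect(P[m&(P[...,2]>.019)][:,:2].astype(np.float32)*1000))
a=cv2.resize(T["color"][125:235,170:460],None,fx=2.7,fy=2.7,interpolation=3)
b=cv2.resize(S["color"][150:285,225:420],None,fx=2.2,fy=2.2,interpolation=3)
o=np.zeros((600,800,3),np.uint8);o[:a.shape[0],:a.shape[1]]=a;o[300:300+b.shape[0],:b.shape[1]]=b
cv2.imwrite("pics/crop1.png",o[:,:,::-1])
E
```

```text
high 241 (375, [[0.592, 0.183, 0.17], [0.624, 0.208, 0.192], [0.683, 0.233, 0.197]])
 cop (72, [[0.608, 0.182, 0.137], [0.614, 0.184, 0.161], [0.637, 0.23, 0.188]])
 rect ((612.2794189453125, 200.83871459960938), (24.91843605041504, 57.02899169921875), 29.681554794311523)
high 301 (373, [[0.588, 0.03, 0.172], [0.623, 0.059, 0.185], [0.678, 0.087, 0.194]])
 cop (164, [[0.608, 0.028, 0.143], [0.617, 0.052, 0.181], [0.635, 0.09, 0.191]])
 rect ((621.6936645507812, 59.256866455078125), (64.13011932373047, 28.133960723876953), 88.15431213378906)
high 361 (368, [[0.585, -0.12, 0.17], [0.621, -0.09, 0.185], [0.673, -0.061, 0.194]])
 cop (158, [[0.606, -0.122, 0.145], [0.616, -0.081, 0.181], [0.634, -0.059, 0.193]])
 rect ((620.5784912109375, -90.36689758300781), (63.66310119628906, 28.64363670349121), 89.6409683227539)
ra (262, [[0.609, -0.118, 0.139], [0.631, -0.077, 0.173], [0.638, -0.058, 0.191]])
rb (269, [[0.611, 0.033, 0.139], [0.632, 0.072, 0.174], [0.639, 0.092, 0.191]])
fr (223, [[0.617, 0.185, 0.135], [0.638, 0.229, 0.16], [0.641, 0.236, 0.178]])
bar ((684.1502075195312, 53.696685
[... 170 characters left out ...]
7, 0.004], [0.545, 0.388, 0.026]])
 floor ((442.74835205078125, 293.0391845703125), (178.6516571044922, 207.58978271484375), 81.11835479736328) 0.0036474722554313264
 rim ((442.59893798828125, 294.23724365234375), (181.24978637695312, 209.00611877441406), 81.08804321289062)
bin ((427.910888671875, -307.9034118652344), (235.41600036621094, 169.94363403320312), 9.89968204498291) (5249, [[0.333, -0.401, -0.001], [0.437, -0.318, 0.004], [0.539, -0.215, 0.061]])
 floor ((428.37347412109375, -308.771728515625), (230.19931030273438, 178.27218627929688), 6.47045373916626) 0.0035373173607707027
 rim ((431.0174560546875, -309.8625793457031), (219.82211303710938, 184.93455505371094), 6.447422981262207)
```

View pics/crop1.png

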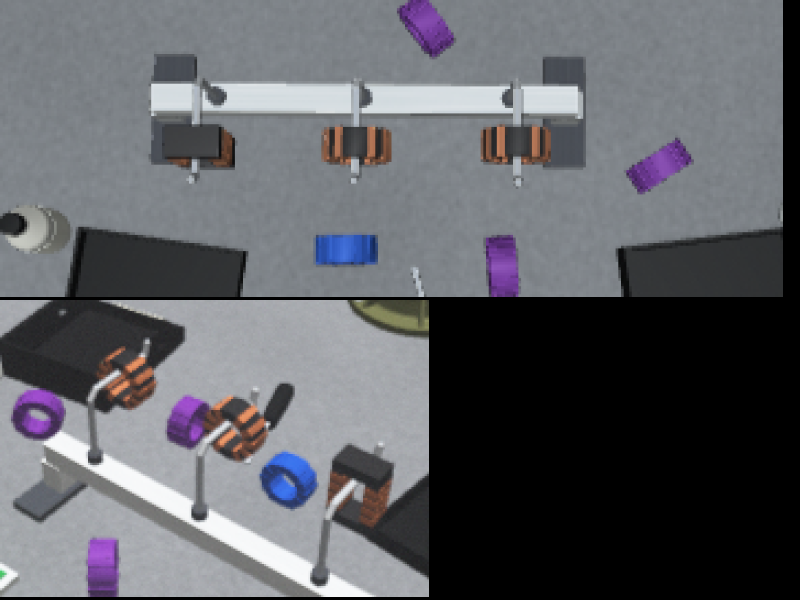

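The crop confirms it: two copper-on-dark rings on the hooks at y ≈ -0.09 and 0.06, and the frame at y ≈ 0.21. The blue and purple rings stand on the bench and stay there. The measured sizes, 64 x 28 mm with tops at 0.193, match the description. First I turn the tool square to the rack.

```bash
python3 -m jog '[[1,0,0,-0.5,-0.13],[1,0,0,-0.5,-0.13],[1,0,0,0,-0.13],[1,0,0,0,-0.117],[1,-0.2,-0.4,0,0],[1,-0.4,-0.8,0,0],[1,-0.5,-1,0,0],[1,-0.5,-1,0,0],[1,-0.5,-1,0,0],[1,-0.5,-1,0,0],[1,-0.5,-1,0,0],[1,-0.5,-1,0,0]]' 25
```

```text
time_s: 1.1
tool_pos: [0.3244, 0.4533, 0.2591]
tool_rot: [-180.0, -0.0, 179.8]
force: [0.3, -1.0, 0.7]
grip_width: 0.0869
grasp_force: 0.0
```

```bash
python3 -m jog '[[1,-0.5,-1,0,0],[1,-0.5,-1,0,0],[1,-0.5,-1,0,0],[1,-0.5,-1,0,0],[1,-0.5,-1,0,0],[1,-0.5,-1,0,0],[1,-0.5,-1,0,0],[1,-0.5,-1,0,0],[1,-0.5,-1,0,0],[1,-0.5,-1,0,0],[1,-0.5,-1,0,0],[1,-0.5,-1,0,0]]'; python3 -m jog '[[1,-0.6,-1,0,0],[1,-0.6,-1,0,0],[1,-0.6,-1,0,0],[1,-0.6,-1,0,0],[1,-0.6,-1,0,0],[1,-0.6,-1,0,0],[1,-0.6,-1,0,0],[1,-0.6,-1,0,0],[1,-0.6,-1,0,0],[1,-0.6,-1,0,0],[1,-0.6,-1,0,0],[1,-0.6,-1,0,0]]'; python3 -m jog '[[1,-0.6,-1,0,0],[1,-0.5,-1,0,0],[1,-0.5,-0.7,0,0],[1,0,-0.4,0,0],[1,0,0,0,0],[1,0,0,0,0]]'
```

```text
time_s: 2.1
tool_pos: [0.444, 0.2134, 0.2591]
tool_rot: [-180.0, -0.0, 179.8]
force: [1.0, -0.4, -0.6]
grip_width: 0.087
grasp_force: 0.0
time_s: 3.1
tool_pos: [0.5878, -0.0262, 0.2592]
tool_rot: [180.0, -0.0, 179.8]
force: [-0.1, 0.1, -0.3]
grip_width: 0.0869
grasp_force: 0.0
time_s: 3.6
tool_pos: [0.6193, -0.0866, 0.2592]
tool_rot: [180.0, -0.1, 179.9]
force: [-0.3, 0.3, -0.3]
grip_width: 0.0872
grasp_force: 0.0
```

```bash
python3 -m jog '[[1,0,-0.2,0.5,0],[1,0,0,1,0],[1,0,0,1,0],[1,0,0,1,0],[1,0,0,0.8,0],[1,0,0,0.5,0],[1,0,0,0.2,0],[1,0,0,0,0]]'; python3 -m jog '[[0.85,0,0,0,0],[0.78,0,0,0,0],[0.75,0,0,0,0],[0.72,0,0,0,0],[0.68,0,0,0,0],[0.6,0,0,0,0],[0.6,0,0,0,0]]' 25
```

```text
time_s: 4.27
tool_pos: [0.6194, -0.0897, 0.1586]
tool_rot: [180.0, -0.1, -179.9]
force: [-0.7, -0.5, -0.3]
grip_width: 0.087
grasp_force: 0.0
time_s: 4.85
tool_pos: [0.6205, -0.0906, 0.1602]
tool_rot: [180.0, 0.1, -180.0]
force: [-0.2, -0.1, 3.0]
grip_width: 0.0639
grasp_force: 24.9
```

```bash
python3 -m jog '[[0.6,0,0,-0.2,0],[0.6,0,0,-0.3,0],[0.6,0,0,-0.3,0],[0.6,0,0,-0.2,0],[0.6,0,0,0,0],[0.6,0,0,0,0]]' 30
```

```text
time_s: 5.35
tool_pos: [0.6203, -0.0906, 0.1799]
tool_rot: [180.0, 0.0, -180.0]
force: [-0.7, -0.4, -1.8]
grip_width: 0.0638
grasp_force: 29.9
```

```bash
python3 -m jog '[[0.6,0.1,0,-0.1,0],[0.6,0.3,0,0,0],[0.6,0.4,0,0,0],[0.6,0.4,0,0,0],[0.6,0.5,0,0,0],[0.6,0.5,0,0,0],[0.6,0.5,0,0,0],[0.6,0.5,0,0,0],[0.6,0.5,0,0,0],[0.6,0.3,0,0,0],[0.6,0,0,0,0]]'
python3 - <<'E'
from cell import read_camera
import cv2
c=read_camera("scene");cv2.imwrite("pics/s1.png",cv2.resize(c["color"][110:310,190:450],None,fx=2.5,fy=2.5)[:,:,::-1])
E
```

```text
time_s: 6.27
tool_pos: [0.5387, -0.0908, 0.1817]
tool_rot: [180.0, -0.0, 180.0]
force: [-0.4, -0.1, -1.2]
grip_width: 0.0637
grasp_force: 29.9
```

View pics/s1.png

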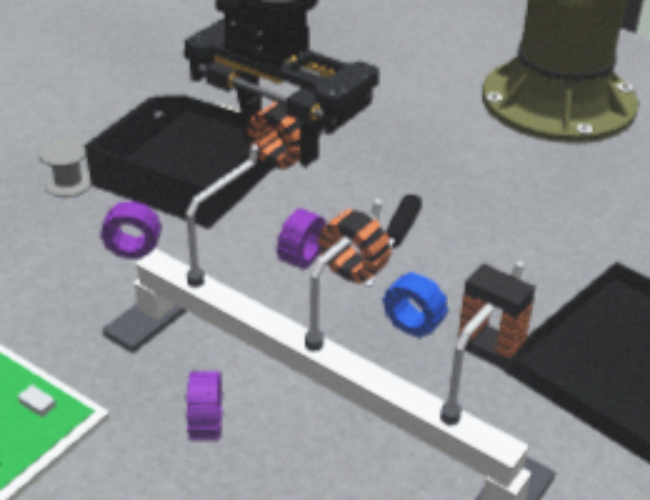

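The ring is off the hook and held upright in the jaws (crop pixels 272,135), with the rest undisturbed. Next it goes over the bin.

```bash
python3 -m jog '[[0.6,0.1,-0.4,0,0],[0.6,0.2,-0.8,0,0],[0.6,0.3,-1,0,0],[0.6,0.3,-1,0,0],[0.6,0.3,-1,0,0],[0.6,0.3,-1,0,0],[0.6,0.3,-1,0,0],[0.6,0.3,-1,0,0],[0.6,0.3,-1,0,0],[0.6,0.2,-1,0,0],[0.6,0.2,-0.8,0,0],[0.6,0,-0.6,0,0]]'; python3 -m jog '[[0.6,0,0,0.3,0],[0.6,0,0,0.7,0],[0.6,0,0,1,0],[0.6,0,0,1,0],[0.6,0,0,1,0],[0.6,0,0,1,0],[0.6,0,0,0.8,0],[0.6,0,0,0.5,0],[0.6,0,0,0.3,0],[0.6,0,0,0.1,0],[0.6,0,0,0,0]]'
```

```text
time_s: 7.32
tool_pos: [0.483, -0.3058, 0.1817]
tool_rot: [-179.9, -0.0, 179.9]
force: [-0.5, -0.3, -1.9]
grip_width: 0.0636
grasp_force: 29.9
time_s: 8.23
tool_pos: [0.4845, -0.3025, 0.0475]
tool_rot: [-180.0, -0.0, -180.0]
force: [-0.5, -0.5, -1.7]
grip_width: 0.0637
grasp_force: 29.9
```

```bash
python3 -m jog '[[0.6,0,0,0.2,0],[0.6,0,0,0.1,0],[0.6,0,0,0.05,0],[0.6,0,0,0,0]]'
```

```text
time_s: 8.57
tool_pos: [0.4843, -0.3026, 0.0407]
tool_rot: [180.0, 0.0, -180.0]
force: [0.4, 0.2, -2.2]
grip_width: 0.0636
grasp_force: 29.9
```

```bash
python3 -m jog '[[0.6,0,0,0.1,0],[0.6,0,0,0.1,0],[0.6,0,0,0,0]]'; python3 -m jog '[[0.6,0,0,0.05,0],[0.6,0,0,0.05,0],[0.6,0,0,0,0]]'
```

```text
time_s: 8.82
tool_pos: [0.484, -0.3025, 0.0362]
tool_rot: [180.0, -0.0, -180.0]
force: [0.8, -0.8, -2.6]
grip_width: 0.0638
grasp_force: 29.9
time_s: 9.07
tool_pos: [0.4843, -0.3027, 0.0353]
tool_rot: [180.0, 0.0, -180.0]
force: [-0.6, 1.4, 3.2]
grip_width: 0.0637
grasp_force: 29.9
```

Contact. Now a gentle release.

```bash
python3 -m jog '[[0.6,0,0,0,0],[0.735,0,0,0,0],[0.745,0,0,0,0],[0.76,0,0,0,0],[0.8,0,0,0,0],[0.9,0,0,0,0],[1,0,0,0,0],[1,0,0,0,0]]' 8; python3 -m jog '[[1,0,0,-0.3,0],[1,0,0,-0.5,0],[1,0,0,-0.8,0],[1,0,0,-1,0],[1,0,0,-1,0],[1,0,0,-1,0],[1,0,0,-1,0],[1,0,0,-1,0],[1,0,0,-1,0],[1,0,0,-1,0],[1,0,0,-1,0],[1,0,0,-1,0]]'
python3 - <<'E'
from cell import read_camera
import cv2,numpy as np
from h import cloud
c=read_camera("top");P=cloud(c);hsv=cv2.cvtColor(c["color"],cv2.COLOR_RGB2HSV)
m=(hsv[...,0]<20)&(hsv[...,1]>90)&(P[...,2]>.0)&(P[...,2]<.25);m[:205]=0;m[:,:390]=0
p=P[m];print(len(p),np.percentile(p,[2,50,98],0).round(3) if len(p) else '')
cv2.imwrite("pics/t1.png",cv2.resize(c["color"][140:310,180:500],None,fx=2.4,fy=2.4)[:,:,::-1])
E
```

```text
time_s: 9.73
tool_pos: [0.4843, -0.3027, 0.0345]
tool_rot: [-180.0, 0.0, -180.0]
force: [0.1, -0.2, 0.1]
grip_width: 0.082
grasp_force: 0.0
time_s: 10.73
tool_pos: [0.484, -0.3029, 0.2487]
tool_rot: [-180.0, 0.1, 180.0]
force: [0.4, 0.4, -0.8]
grip_width: 0.0873
grasp_force: 0.0
20 [[ 0.472 -0.332  0.037]
 [ 0.484 -0.3    0.045]
 [ 0.497 -0.27   0.056]]
```

View pics/t1.png

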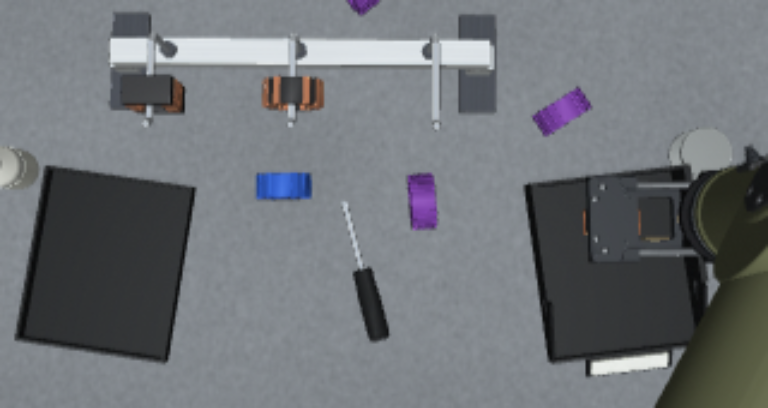

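The ring stands in the bin under the gripper (crop pixels ~610,222), and nothing else has moved. Now ring two.

```bash
python3 -m jog '[[1,-0.2,0.4,-0.5,0],[1,-0.3,0.8,0,0],[1,-0.4,1,0,0],[1,-0.4,1,0,0],[1,-0.4,1,0,0],[1,-0.4,1,0,0],[1,-0.4,1,0,0],[1,-0.4,1,0,0],[1,-0.4,1,0,0],[1,-0.4,1,0,0],[1,-0.4,1,0,0],[1,-0.4,1,0,0]]'; python3 -m jog '[[1,-0.4,1,0,0],[1,-0.4,1,0,0],[1,-0.4,1,0,0],[1,-0.4,1,0,0],[1,-0.4,1,0,0],[1,-0.35,1,0,0],[1,0,0.6,0,0],[1,0,0.3,0,0],[1,0,0,0,0],[1,0,0,0,0]]'
```

```text
time_s: 11.78
tool_pos: [0.5742, -0.0768, 0.2569]
tool_rot: [180.0, -0.0, -180.0]
force: [0.1, 0.3, -0.6]
grip_width: 0.0871
grasp_force: 0.0
time_s: 12.62
tool_pos: [0.6206, 0.0585, 0.2567]
tool_rot: [-180.0, -0.0, 180.0]
force: [-0.2, -0.8, -0.9]
grip_width: 0.087
grasp_force: 0.0
```

```bash
python3 -m jog '[[1,0,0,0.4,0],[1,0,0,1,0],[1,0,0,1,0],[1,0,0,1,0],[1,0,0,0.8,0],[1,0,0,0.5,0],[1,0,0,0.2,0],[1,0,0,0,0]]'; python3 -m jog '[[0.85,0,0,0,0],[0.78,0,0,0,0],[0.75,0,0,0,0],[0.72,0,0,0,0],[0.68,0,0,0,0],[0.6,0,0,0,0],[0.6,0,0,0,0]]' 25; python3 -m jog '[[0.6,0,0,-0.2,0],[0.6,0,0,-0.3,0],[0.6,0,0,-0.3,0],[0.6,0,0,-0.3,0],[0.6,0,0,0,0],[0.6,0,0,0,0]]' 30
```

```text
time_s: 13.28
tool_pos: [0.6205, 0.0584, 0.1577]
tool_rot: [-180.0, -0.1, 179.9]
force: [-0.2, -0.7, 0.0]
grip_width: 0.0872
grasp_force: 0.0
time_s: 13.87
tool_pos: [0.6214, 0.0595, 0.1592]
tool_rot: [180.0, 0.1, -180.0]
force: [-0.0, -0.5, 2.2]
grip_width: 0.0635
grasp_force: 24.9
time_s: 14.37
tool_pos: [0.6214, 0.0594, 0.1811]
tool_rot: [180.0, 0.1, -180.0]
force: [0.2, 0.8, -3.4]
grip_width: 0.0638
grasp_force: 29.9
```

```bash
python3 -m jog '[[0.6,0.1,0,0,0],[0.6,0.3,0,0,0],[0.6,0.4,0,0,0],[0.6,0.4,0,0,0],[0.6,0.5,0,0,0],[0.6,0.5,0,0,0],[0.6,0.5,0,0,0],[0.6,0.5,0,0,0],[0.6,0.5,0,0,0],[0.6,0.3,0,0,0],[0.6,0,0,0,0]]'; python3 -m jog '[[0.6,0.2,-0.4,0,0],[0.6,0.3,-0.8,0,0],[0.6,0.4,-1,0,0],[0.6,0.4,-1,0,0],[0.6,0.4,-1,0,0],[0.6,0.4,-1,0,0],[0.6,0.4,-1,0,0],[0.6,0.4,-1,0,0],[0.6,0.4,-1,0,0],[0.6,0.4,-1,0,0],[0.6,0.4,-1,0,0],[0.6,0.4,-1,0,0]]'; python3 -m jog '[[0.6,0.4,-1,0,0],[0.6,0.4,-1,0,0],[0.6,0.4,-1,0,0],[0.6,0.4,-1,0,0],[0.6,0.4,-1,0,0],[0.6,0.4,-1,0,0],[0.6,0,-0.8,0,0],[0.6,0,-0.6,0,0],[0.6,0,0,0,0],[0.6,0,0,0,0]]'
```

```text
time_s: 15.28
tool_pos: [0.5397, 0.0595, 0.1807]
tool_rot: [180.0, -0.0, -180.0]
force: [-0.3, 0.0, -3.0]
grip_width: 0.0636
grasp_force: 29.9
time_s: 16.28
tool_pos: [0.4498, -0.1675, 0.1806]
tool_rot: [-180.0, 0.0, 179.9]
force: [0.2, -0.4, -2.9]
grip_width: 0.0634
grasp_force: 29.9
time_s: 17.12
tool_pos: [0.4019, -0.314, 0.1805]
tool_rot: [-180.0, -0.0, 179.8]
force: [0.6, 0.6, -3.2]
grip_width: 0.0633
grasp_force: 29.9
```

```bash
python3 -m jog '[[0.6,0,0,0.3,0],[0.6,0,0,0.7,0],[0.6,0,0,1,0],[0.6,0,0,1,0],[0.6,0,0,1,0],[0.6,0,0,1,0],[0.6,0,0,0.9,0],[0.6,0,0,0.5,0],[0.6,0,0,0.3,0],[0.6,0,0,0.2,0],[0.6,0,0,0,0],[0.6,0,0,0,0]]';python3 -m jog '[[0.6,0,0,0.1,0],[0.6,0,0,0.1,0],[0.6,0,0,0,0]]'
```

```text
time_s: 18.12
tool_pos: [0.4038, -0.3129, 0.0432]
tool_rot: [-180.0, 0.1, -180.0]
force: [-0.1, 0.7, -3.1]
grip_width: 0.0635
grasp_force: 29.9
time_s: 18.37
tool_pos: [0.4034, -0.3127, 0.0387]
tool_rot: [180.0, 0.0, -180.0]
force: [-0.1, -0.1, -3.3]
grip_width: 0.0639
grasp_force: 29.9
```

```bash
python3 -m jog '[[0.6,0,0,0.1,0],[0.6,0,0,0.05,0],[0.6,0,0,0,0]]';python3 -m jog '[[0.6,0,0,0.05,0],[0.6,0,0,0,0]]'
```

```text
time_s: 18.62
tool_pos: [0.4031, -0.3126, 0.0353]
tool_rot: [180.0, -0.0, -180.0]
force: [0.1, 0.3, -3.1]
grip_width: 0.0638
grasp_force: 29.9
time_s: 18.78
tool_pos: [0.4031, -0.3127, 0.0344]
tool_rot: [180.0, -0.0, -180.0]
force: [0.1, 0.7, -2.8]
grip_width: 0.064
grasp_force: 29.9
```

```bash
python3 -m jog '[[0.6,0,0,0.05,0],[0.6,0,0,0,0]]'
```

```text
time_s: 18.95
tool_pos: [0.4032, -0.3127, 0.0342]
tool_rot: [180.0, -0.0, -180.0]
force: [-2.6, 2.7, 5.6]
grip_width: 0.0639
grasp_force: 29.9
```

```bash
python3 -m jog '[[0.6,0,0,0,0],[0.735,0,0,0,0],[0.745,0,0,0,0],[0.76,0,0,0,0],[0.8,0,0,0,0],[0.9,0,0,0,0],[1,0,0,0,0],[1,0,0,0,0]]' 8; python3 -m jog '[[1,0,0,-0.3,0],[1,0,0,-0.5,0],[1,0,0,-0.8,0],[1,0,0,-1,0],[1,0,0,-1,0],[1,0,0,-1,0],[1,0,0,-1,0],[1,0,0,-1,0],[1,0,0,-1,0],[1,0,0,-1,0],[1,0,0,-1,0],[1,0,0,-1,0]]'; python3 -m jog '[[1,-0.2,0.4,-0.6,0],[1,-0.3,0.8,0,0],[1,-0.4,1,0,0],[1,-0.4,1,0,0],[1,-0.4,1,0,0],[1,-0.4,1,0,0],[1,-0.4,1,0,0],[1,-0.4,1,0,0],[1,-0.4,1,0,0],[1,-0.4,1,0,0],[1,-0.4,1,0,0],[1,-0.4,1,0,0]]'
python3 - <<'E'
from cell import read_camera
import cv2,numpy as np
from h import cloud
c=read_camera("top");P=cloud(c);hsv=cv2.cvtColor(c["color"],cv2.COLOR_RGB2HSV)
C=(hsv[...,0]<20)&(hsv[...,1]>90)&(P[...,2]>.0)&(P[...,2]<.25)
k,l,s,ce=cv2.connectedComponentsWithStats(cv2.dilate((C&(P[...,1]<-.2)&(P[...,0]<.56)).astype(np.uint8),np.ones((9,9))))
for i in range(1,k):
    p=P[(l==i)&C];print(len(p),np.percentile(p,[2,50,98],0).round(3).tolist())
for n,m in {"frametop":(P[...,2]>.193)&(P[...,2]<.21)&(P[...,1]>.16)&(P[...,1]<.25)&(P[...,0]>.6)&(P[...,0]<.65)}.items():
    print(n,m.sum(),cv2.minAreaRect(P[m][:,:2].astype(np.float32)*1000))
cv2.imwrite("pics/t2.png",cv2.resize(c["color"][140:310,180:500],None,fx=2.4,fy=2.4)[:,:,::-1])
E
```

```text
time_s: 19.62
tool_pos: [0.4033, -0.3127, 0.0335]
tool_rot: [-180.0, 0.0, -180.0]
force: [0.0, 0.3, -0.3]
grip_width: 0.0816
grasp_force: 0.0
time_s: 20.62
tool_pos: [0.4029, -0.313, 0.2476]
tool_rot: [-180.0, 0.1, 180.0]
force: [-0.0, -0.8, -0.3]
grip_width: 0.0872
grasp_force: 0.0
time_s: 21.62
tool_pos: [0.4933, -0.0881, 0.2587]
tool_rot: [-180.0, 0.1, 180.0]
force: [-0.4, -0.9, -0.1]
grip_width: 0.087
grasp_force: 0.0
113 [[0.472, -0.331, 0.037], [0.483, -0.288, 0.061], [0.499, -0.27, 0.067]]
111 [[0.391, -0.343, 0.007], [0.407, -0.299, 0.059], [0.419, -0.281, 0.068]]
frametop 139 ((623.206298828125, 208.89295959472656), (50.17412185668945, 29.0551700592041), 86.26164245605469)
```

View pics/t2.png

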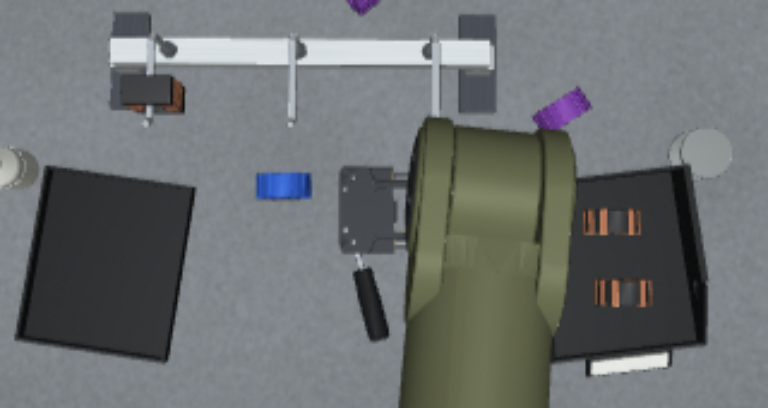

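Both rings stand in the bin (crop 613,222 and 625,292). Now the frame.

```bash
python3 -m jog '[[1,-0.5,1,0,0],[1,-0.5,1,0,0],[1,-0.5,1,0,0],[1,-0.5,1,0,0],[1,-0.5,1,0,0],[1,-0.5,1,0,0],[1,-0.5,1,0,0],[1,-0.5,1,0,0],[1,-0.5,1,0,0],[1,-0.5,1,0,0],[1,-0.5,1,0,0],[1,-0.5,1,0,0]]'; python3 -m jog '[[1,-0.4,1,0,0],[1,-0.1,0.8,0,0],[1,0,0.6,0,0],[1,0,0.3,0,0],[1,0,0,0,0],[1,0,0,0,0]]'
```

```text
time_s: 22.67
tool_pos: [0.6135, 0.1519, 0.2587]
tool_rot: [-180.0, 0.1, 180.0]
force: [1.4, 1.1, -0.0]
grip_width: 0.0868
grasp_force: 0.0
time_s: 23.17
tool_pos: [0.6228, 0.2046, 0.2579]
tool_rot: [-180.0, 0.0, 180.0]
force: [1.2, -0.4, 0.4]
grip_width: 0.0872
grasp_force: 0.0
```

```bash
python3 -m jog '[[1,0,0.2,0.5,0],[1,0,0,1,0],[1,0,0,1,0],[1,0,0,1,0],[1,0,0,0.8,0],[1,0,0,0.5,0],[1,0,0,0.2,0],[1,0,0,0,0]]'; python3 -m jog '[[0.85,0,0,0,0],[0.72,0,0,0,0],[0.66,0,0,0,0],[0.63,0,0,0,0],[0.6,0,0,0,0],[0.57,0,0,0,0],[0.5,0,0,0,0],[0.5,0,0,0,0],[0.5,0,0,0,0]]' 25; python3 -m jog '[[0.5,0,0,-0.2,0],[0.5,0,0,-0.3,0],[0.5,0,0,-0.4,0],[0.5,0,0,-0.3,0],[0.5,0,0,-0.2,0],[0.5,0,0,0,0]]' 30
```

```text
time_s: 23.83
tool_pos: [0.6225, 0.2086, 0.1566]
tool_rot: [-180.0, -0.1, 180.0]
force: [0.3, 0.1, -0.7]
grip_width: 0.0872
grasp_force: 0.0
time_s: 24.58
tool_pos: [0.6231, 0.2095, 0.1578]
tool_rot: [180.0, 0.0, -180.0]
force: [0.0, -0.6, 1.0]
grip_width: 0.0517
grasp_force: 24.9
time_s: 25.08
tool_pos: [0.6237, 0.2096, 0.1872]
tool_rot: [179.9, 0.1, -180.0]
force: [0.5, -0.4, -3.2]
grip_width: 0.0519
grasp_force: 29.9
```

```bash
python3 -m jog '[[0.5,0.1,0,0,0],[0.5,0.3,0,0,0],[0.5,0.4,0,0,0],[0.5,0.4,0,0,0],[0.5,0.5,0,0,0],[0.5,0.5,0,0,0],[0.5,0.5,0,0,0],[0.5,0.5,0,0,0],[0.5,0.5,0,0,0],[0.5,0.4,0,0,0],[0.5,0.3,0,0,0]]'; python3 -m jog '[[0.5,0.5,0.4,0,0],[0.5,0.6,0.6,0,0],[0.5,0.7,0.6,0,0],[0.5,0.7,0.6,0,0],[0.5,0.7,0.6,0,0],[0.5,0.7,0.6,0,0],[0.5,0.5,0.5,0,0],[0.5,0.3,0.3,0,0],[0.5,0,0,0,0.1],[0.5,0,0,0,0.1],[0.5,0,0,0,0],[0.5,0,0,0,0]]'
```

```text
time_s: 26.0
tool_pos: [0.5338, 0.2095, 0.1857]
tool_rot: [180.0, 0.0, -179.9]
force: [0.5, -1.1, -2.9]
grip_width: 0.0519
grasp_force: 29.9
time_s: 27.0
tool_pos: [0.4411, 0.2933, 0.1857]
tool_rot: [180.0, 0.0, 171.1]
force: [0.0, 0.1, -1.8]
grip_width: 0.052
grasp_force: 29.9
```

```bash
python3 -m jog '[[0.5,0,0,0.3,0],[0.5,0,0,0.7,0],[0.5,0,0,1,0],[0.5,0,0,1,0],[0.5,0,0,1,0],[0.5,0,0,1,0],[0.5,0,0,0.7,0],[0.5,0,0,0.5,0],[0.5,0,0,0.3,0],[0.5,0,0,0,0],[0.5,0,0,0,0]]';python3 -m jog '[[0.5,0,0,0.1,0],[0.5,0,0,0.1,0],[0.5,0,0,0,0]]'
```

```text
time_s: 27.92
tool_pos: [0.4413, 0.2934, 0.0558]
tool_rot: [180.0, 0.0, 171.0]
force: [0.2, -0.4, -2.8]
grip_width: 0.0516
grasp_force: 29.9
time_s: 28.17
tool_pos: [0.4412, 0.2936, 0.0519]
tool_rot: [180.0, 0.0, 171.0]
force: [-1.0, 0.1, -2.3]
grip_width: 0.0518
grasp_force: 29.9
```

```bash
python3 -m jog '[[0.5,0,0,0.1,0],[0.5,0,0,0.05,0],[0.5,0,0,0,0]]';python3 -m jog '[[0.5,0,0,0.05,0],[0.5,0,0,0,0]]'
```

```text
time_s: 28.42
tool_pos: [0.4408, 0.2933, 0.0484]
tool_rot: [-180.0, -0.0, 171.0]
force: [-0.3, 0.0, -2.7]
grip_width: 0.0516
grasp_force: 29.9
time_s: 28.58
tool_pos: [0.441, 0.2934, 0.0478]
tool_rot: [180.0, 0.0, 171.0]
force: [-1.0, -0.1, -0.5]
grip_width: 0.052
grasp_force: 29.9
```

```bash
python3 -m jog '[[0.5,0,0,0.05,0],[0.5,0,0,0,0]]'
```

```text
time_s: 28.75
tool_pos: [0.4411, 0.2934, 0.0478]
tool_rot: [180.0, -0.0, 171.0]
force: [-2.4, -1.9, 7.8]
grip_width: 0.052
grasp_force: 29.9
```

```bash
python3 -m jog '[[0.5,0,0,0,0],[0.6,0,0,0,0],[0.61,0,0,0,0],[0.63,0,0,0,0],[0.68,0,0,0,0],[0.8,0,0,0,0],[1,0,0,0,0],[1,0,0,0,0],[1,0,0,0,0]]' 8; python3 -m jog '[[1,0,0,-0.3,0],[1,0,0,-0.5,0],[1,0,0,-0.8,0],[1,0,0,-1,0],[1,0,0,-1,0],[1,0,0,-1,0],[1,0,0,-1,0],[1,0,0,-1,0],[1,0,0,-1,0],[1,0,0,-1,0],[1,0,0,-1,0],[1,0,0,0,0]]'; python3 -m jog '[[1,-0.2,-0.4,0,0],[1,-0.4,-0.8,0,0],[1,-0.4,-1,0,0],[1,-0.4,-1,0,0],[1,-0.4,-1,0,0],[1,-0.4,-1,0,0],[1,-0.4,-1,0,0],[1,-0.3,-1,0,0],[1,-0.3,-1,0,0],[1,-0.2,-0.8,0,0],[1,0,-0.4,0,0],[1,0,0,0,0]]'
python3 - <<'E'
from cell import read_camera
import cv2,numpy as np
a=read_camera("top")["color"][130:310,160:500];b=read_camera("scene")["color"][110:310,190:540]
o=np.vstack([cv2.resize(a,(567,300)),cv2.resize(b,(567,300))]);cv2.imwrite("pics/e.png",o[:,:,::-1])
E
```

```text
time_s: 29.5
tool_pos: [0.441, 0.2933, 0.0465]
tool_rot: [-180.0, 0.0, 171.0]
force: [1.3, -0.7, 0.5]
grip_width: 0.0781
grasp_force: 0.0
time_s: 30.5
tool_pos: [0.4429, 0.2946, 0.2441]
tool_rot: [179.6, 0.3, 171.0]
force: [0.9, 0.9, 1.7]
grip_width: 0.0871
grasp_force: 0.0
time_s: 31.5
tool_pos: [0.4782, 0.0943, 0.2379]
tool_rot: [-180.0, -0.1, 170.8]
force: [-0.2, 0.9, 0.2]
grip_width: 0.087
grasp_force: 0.0
```

View pics/e.png

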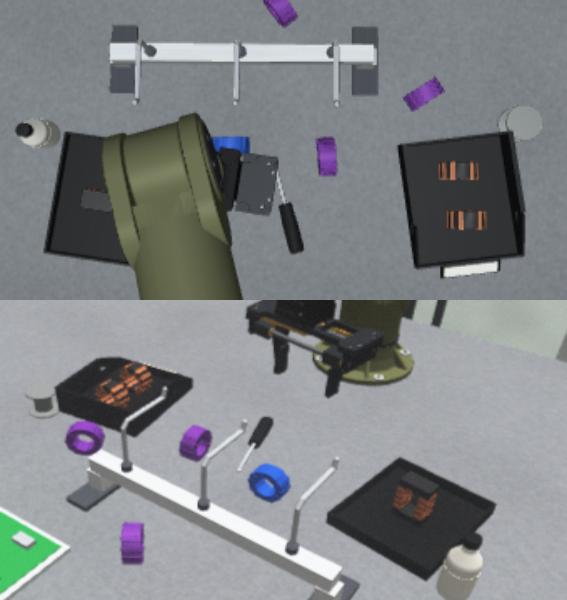

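The picture shows both rings standing in the scoop bin (459,171 and 467,220) and the frame upright in the tray (415,495). The hooks are empty, the screwdriver, spool, bottle and look-alikes have not moved, and the arm is clear.

```bash
python3 -c "
from cell import env
print(env.sign_off())"
```

```text
the job is handed in; nothing more can be done
None
```

Both ring chokes stand in the scooped bin and the frame choke stands in the flat tray, each lowered to contact before release; the screwdriver, spool, bottle and look-alikes were left where they were, and the job was handed in at about 31.6 s.

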